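# Line up the capacitors by height on the sorting rail

### The arm

A 6-joint arm with a two-finger parallel gripper is mounted at the origin on a cart in front of the work surface, level with it; the furniture and walls round the work are solid. World frame = base frame: x ahead of the robot, y to its left, z up, the work surface at z = 0. Lengths are in mm, angles in rad, forces in N, time in s.
With the tool pointing down it reaches from about 300 to 850 mm from the base axis. Payload 4.2 kg.
Tool frame: the origin (TCP) lies at the very end of the fingers, on their centre line; the grasp point (between the pads) lies 19 mm behind it; z points along the fingers, y is the line along which they close (so a half turn about z gives the same grasp; the last joint's range is limited). The gripper opens to 91 mm and grips with 3 to 60 N. Pads are 32 mm wide; open, the fingers measure 118 mm over their backs; the gripper's body (76 mm by 178 mm) begins 60 mm behind the grasp point.
Start: joints at [1.146, 0.32, 1.565, -0, 1.257, -0.02], TCP at [226.459, 528.545, 213.976] pointing down, gripper open.
Joint ranges: [-3.11, 3.11], [-0.84, 2.01], [0.21, 2.61], [-1.34, 4.49], [0.05, 2.63], [-2.56, 2.56]. Speed limits (rad/s): [2.57, 2.57, 3.14, 3.14, 3.14, 3.14].

### API

Orientations are given as a unit quaternion [w, x, y, z].
In Python, from cell import robot gives the robot as it stands. The module is installed in compiled form; this text tells all that it offers.
- The arm moves only by the shell command python3 -m jog 'ROWS'. ROWS is JSON, one flat list of numbers, 7 for each row, row after row: the shift along the world's x, y, z in mm, then the turn, a rotation vector about the world's x, y, z in rad, then the closure in counts, from 0 (fully open) to 255 (shut). A call has 1 to 12 rows; each row is the pose to reach, as a shift and turn from the pose commanded when the call began; what a row does not reach only later rows make up. A row lasts 1/12 s, in which the tool goes at most 41.7 mm and 7.16 degrees, less where a joint would pass 70% of its speed; a pose out of reach is approached as far as the arm can. A call with a gripper value outside its range is refused whole. The fingers move at their own pace and stop on an object; the grip force is fixed at half the most. Time passes only in rows, so rows that repeat a pose let the fingers close. It gives the time, the measured TCP pose, the force, the opening and the grip force at its end, in the units of the state.
- robot.get_obs(): the state, without advancing time (a new reading comes with each control period).
- robot.camera(name): name is "scene" or "side" or "wrist"; returns the picture (400x640x3 uint8, red, green, blue); there is no depth.
- robot.camera_info(name): a dict with "vfov" (degrees; the focal length in pixels is half the picture's height over the tangent of half this angle, whatever the lens; pixels are square), "cx", "cy" (the principal point, pixels), "distortion" ([k1, k2, p1, p2, k3] as OpenCV has them; the pictures are not rectified), "position" and "orientation" of the camera in the world. Camera axes: x right, y down, z forward; pixel columns grow to the right and rows downward; lengths in mm; the calibration is good to about 2 mm. A picture is of the moment at which its call begins: read the wrist's pose just before it. camera_info takes no time and is no camera call; for the wrist camera it gives the pose at the moment of the call.
- robot.job_done(): hands the job in; it is judged then, once.
Trained networks look in the newest picture that a camera, given by its name, has taken for a name from the list of things; names that differ only in an ending like _2 or _b are one class to them, and where a whole thing is asked for, a point or a joint stands for the part that bears it (a point fixed in the world has none). Each returns a list of dicts, best first, with "score" (0 to 1); they miss things now and then, are a little off and sometimes report something else, mostly with a low value. They report only what shows in the picture. A call takes as long as a camera call.
- robot.spot_in(camera, target): "box" ([left, top, width, height] in pixels, round what is visible of it).
- robot.trace(camera, target): "pixels" (400x640 bool, what is visible of it) and "box" ([left, top, width, height] in pixels, round what is visible of it).
- robot.pinpoint(camera, target): "centre" ([column, row] in pixels: a listed point, or the origin of a listed thing).
The state is a dict: "time": time; "qpos": joint angles; "joint_vel": joint speeds; "joint_torque": joint torques, N m; "ee_pos": TCP position; "orientation": TCP orientation; "ft_force": force on the tool from outside, world axes, zero at the start; "wrist_torque": the same for the moment, N m; "opening": finger opening in mm; "gripper_force": force on a finger pad.
Only numpy, scipy, OpenCV 4.12 (cv2) and the standard library are available. Lean on these libraries where they do the work, as an engineer would, in place of code of your own. Each camera call takes 0.05 s, during which the arm holds its last target. There are 200 camera calls.

### The job

Stand the four can capacitors on the four round pads of the sorting rail in order of height, the shortest next to the red end stop and the tallest next to the black one. Each must stand upright in the middle of its own pad, and all must be let go.

Things in the scene. Friction and masses are not known exactly. Their poses are not given: they have to be found in the camera images.
- cap_blue: The shortest, a blue-sleeved can capacitor, an upright smooth cylinder 26 mm in diameter and 36 mm tall, with a white stripe down its side and a grey top; loose, stands on the desk at the start. Origin at the centre of its underside, z up along its axis. Keep clear of the dark blue cabinet at the right rear (x over 0.57, y -0.2 to -0.4, 0.26 m tall).
- cap_green: The second shortest: green-sleeved can capacitor, an upright smooth cylinder 30 mm in diameter and 52 mm tall, with a white stripe down its side and a grey top; loose, stands on the desk at the start. Origin at the centre of its underside, z up along its axis. Keep clear of the dark blue cabinet at the right rear (x over 0.57, y -0.2 to -0.4, 0.26 m tall).
- cap_black: The second tallest, a black-sleeved can capacitor, an upright smooth cylinder 34 mm in diameter and 68 mm tall, with a white stripe down its side and a grey top; loose, stands on the desk at the start. Origin at the centre of its underside, z up along its axis. Keep clear of the dark blue cabinet at the right rear (x over 0.57, y -0.2 to -0.4, 0.26 m tall).
- cap_orange: The tallest: orange-sleeved can capacitor, an upright smooth cylinder 38 mm in diameter and 84 mm tall, with a white stripe down its side and a grey top; loose, stands on the desk at the start. Origin at the centre of its underside, z up along its axis. Keep clear of the dark blue cabinet at the right rear (x over 0.57, y -0.2 to -0.4, 0.26 m tall).
- pad1: Black rubber pad, 58 mm in diameter, 2 mm thick, white ring and centre dot, fixed on the sorting rail (a flat fixed aluminium bar 400 x 80 x 8 mm on the desk): number 1 of a row of four, 75 mm apart, from the rail's left (+y) end. Origin: centre of its underside, 8 mm above the desk (its top: 10 mm); y along the rail, x across it, z up.
- pad2: Black rubber pad, 58 mm in diameter, 2 mm thick, white ring and centre dot, fixed on the sorting rail (a flat fixed aluminium bar 400 x 80 x 8 mm on the desk): number 2 of a row of four, 75 mm apart, from the rail's left (+y) end. Origin: centre of its underside, 8 mm above the desk (its top: 10 mm); y along the rail, x across it, z up.
- pad3: Black rubber pad, 58 mm in diameter, 2 mm thick, white ring and centre dot, fixed on the sorting rail (a flat fixed aluminium bar 400 x 80 x 8 mm on the desk): number 3 of a row of four, 75 mm apart, from the rail's left (+y) end. Origin: centre of its underside, 8 mm above the desk (its top: 10 mm); y along the rail, x across it, z up.
- pad4: Black rubber pad, 58 mm in diameter, 2 mm thick, white ring and centre dot, fixed on the sorting rail (a flat fixed aluminium bar 400 x 80 x 8 mm on the desk): number 4 of a row of four, 75 mm apart, from the rail's left (+y) end. Origin: centre of its underside, 8 mm above the desk (its top: 10 mm); y along the rail, x across it, z up.
- red_stop: Red plastic end stop, a low block 70 mm across the rail, 26 mm along it and 12 mm high, fixed on top of the rail at one end (either end; the other stop is at the other), its centre about 70 mm beyond the last pad's. Origin at the centre of its underside, 8 mm above the desk.
- black_stop: Black plastic end stop, a low block 70 mm across the rail, 26 mm along it and 12 mm high, fixed on top of the rail at one end (either end; the other stop is at the other), its centre about 70 mm beyond the last pad's. Origin at the centre of its underside, 8 mm above the desk.

How it is judged (in metres and radians):
At the end, for the whole second after the job is handed in: From the red stop to the black stop the pads carry the blue (shortest), green, black and orange (tallest) capacitor; each stands on its pad with its axis within 12 mm of the pad's centre, upright within 0.08 rad (4.5 degrees), and at rest (((y of red_stop in the frame of pad2 above 0 m and horizontal distance between cap_blue and pad1 below 0.012 m and z of cap_blue in the frame of pad1 between -0.001 and 0.006 m and horizontal distance between cap_green and pad2 below 0.012 m and z of cap_green in the frame of pad2 between -0.001 and 0.006 m and horizontal distance between cap_black and pad3 below 0.012 m and z of cap_black in the frame of pad3 between -0.001 and 0.006 m and horizontal distance between cap_orange and pad4 below 0.012 m and z of cap_orange in the frame of pad4 between -0.001 and 0.006 m) or (y of red_stop in the frame of pad2 below 0 m and horizontal distance between cap_blue and pad4 below 0.012 m and z of cap_blue in the frame of pad4 between -0.001 and 0.006 m and horizontal distance between cap_green and pad3 below 0.012 m and z of cap_green in the frame of pad3 between -0.001 and 0.006 m and horizontal distance between cap_black and pad2 below 0.012 m and z of cap_black in the frame of pad2 between -0.001 and 0.006 m and horizontal distance between cap_orange and pad1 below 0.012 m and z of cap_orange in the frame of pad1 between -0.001 and 0.006 m)) and angle between each of cap_blue, cap_green, cap_black, cap_orange's own z axis and vertical below 0.08 rad and linear speed of each of cap_blue, cap_green, cap_black, cap_orange below 0.02 m/s); the robot touches nothing.
It also fails if it takes over 99 s, if anything falls off the work surface, if the arm or the gripper's body presses on something with over 40 N, if the wrist force passes 120 N, or if a joint passes its speed limit or range.

## Working session

There is one attempt and no reset: what is moved stays moved. The work goes in short steps, Python scripts to look and compute and a shell command to move; the robot and the scene stay as the last step left them, time stands still between calls to the robot, and variables do not carry over. Pictures are saved under pics/ and viewed, at most 14 in all, crops included, and the job is handed in when it is done.

```bash
mkdir -p pics; cat > h.py <<'E'
import numpy as np, cv2
from scipy.spatial.transform import Rotation as R
from cell import robot
def ray(cam,px,info=None):
    i=info or robot.camera_info(cam); f=200/np.tan(np.radians(i["vfov"])/2)
    K=np.array([[f,0,i["cx"]],[0,f,i["cy"]],[0,0,1]])
    u=cv2.undistortPoints(np.array([[px]],float),K,np.array(i["distortion"],float))[0,0]
    q=i["orientation"]; r=R.from_quat([q[1],q[2],q[3],q[0]])
    return np.array(i["position"],float), r.apply([u[0],u[1],1])
def onz(cam,px,z,info=None):
    p,d=ray(cam,px,info); return p+d*(z-p[2])/d[2]
H=dict(cap_blue=36,cap_green=52,cap_black=68,cap_orange=84)
E
python3 - <<'E'
from h import *
for c in ["scene","side"]:
    im=robot.camera(c); cv2.imwrite(f"pics/{c}0.png",im[:,:,::-1])
    i=robot.camera_info(c); print(c,i["position"],i["orientation"])
    for n in list(H)+["pad1","red_stop","black_stop"]:
        for d in robot.pinpoint(c,n)[:4 if n=="pad1" else 1]:
            print(n,round(d["score"],2),np.round(d["centre"]),np.round(onz(c,d["centre"],8 if n not in H else 0),1))
print(robot.get_obs())
E
```

```text
scene [ -60.06041604 -422.86216611  486.7790612 ] [-0.43845691  0.78532129 -0.37463295  0.22511368]
cap_blue 0.68 [208. 196.] [413.3 261.8   0. ]
cap_green 0.91 [371. 272.] [ 434.8 -170.4    0. ]
cap_black 0.91 [258. 218.] [424.1 107.4   0. ]
cap_orange 0.86 [307. 238.] [435.7 -18.2   0. ]
pad1 0.73 [331. 187.] [624.7  61.4   8. ]
pad1 0.72 [308. 178.] [623.4 131.9   8. ]
pad1 0.69 [392. 208.] [636.8 -98.    8. ]
pad1 0.62 [359. 197.] [628.  -16.4   8. ]
red_stop 0.66 [289. 171.] [619.7 194.8   8. ]
black_stop 0.84 [424. 213.] [ 662.6 -162.5    8. ]
side [437.71483007 989.43112849 596.76477004] [ 0.02360026 -0.05646583  0.86450593 -0.49888289]
cap_blue 0.64 [356. 200.] [432.2 -24.4   0. ]
cap_green 0.66 [356. 174.] [ 435.3 -176.2    0. ]
cap_black 0.96 [356. 225.] [426.6  93.2   0. ]
cap_orange 0.9 [355. 199.] [433.2 -30.    0. ]
pad1 0.67 [275. 208.] [631.4  55.1   8. ]
pad1 0.56 [279. 193.] [636.  -16.7   8. ]
pad1 0.49 [274. 223.] [621.  125.7   8. ]
red_stop 0.62 [357. 226.] [425.4 110.5   8. ]
black_stop 0.46 [287. 170.] [ 637.1 -154.1    8. ]
{'time': 0.8, 'qpos': array([ 1.14601529e+00,  3.19571117e-01,  1.56452667e+00,  5.49473307e-06,
        1.25737365e+00, -2.00092353e-02]), 'joint_vel': array([-1.11678140e-04,  4.67491602e-04, -7.03620571e-05,  2.70973287e-04,
       -5.92595658e-04, -2.44523410e-05]), 'joint_torque': array([-2.36499300e-04, -4.12307310e+01, -2.32222331e+01,  7.30368728e-02,
        3.78096616e-02,  2.38220485e-05]), 'ee_pos': array([226.44668903, 528.54318987, 213.98217681]), 'orientation': array([1.08193363e-05, 2.01007933e-01, 9.79589612e-01, 5.96938338e-05]), 'ft_force': array([-0.42979773, -0.23445192, -0.0823113 ]), 'wrist_torque': array([ 0.01831961,  0.03073513, -0.00582164]), 'gripper_force': 0.0, 'opening': 91.07499534214205}
```

View pics/scene0.png

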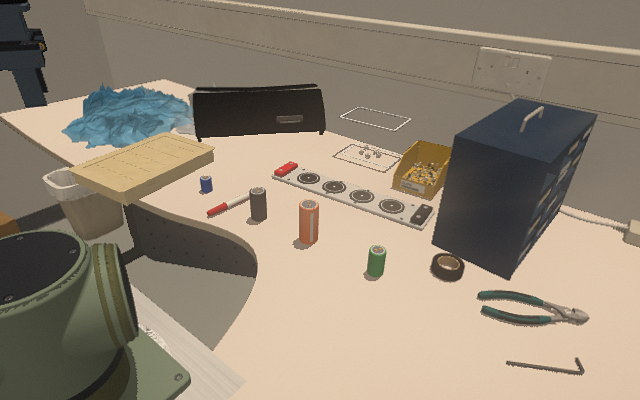

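View pics/side0.png

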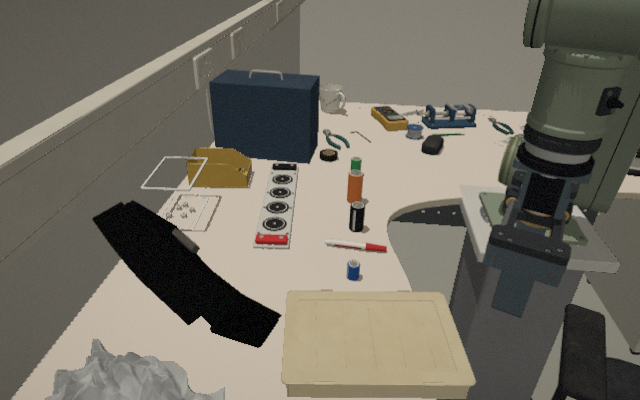

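Red stop at scene (289,170) is at the +y end, so blue→pad1, green→pad2, black→pad3, orange→pad4. The side view confirms the blue cap at (353,270). I'll move to an overview with the wrist camera, with fingers closing along x.

```bash
python3 -m jog '[254,-449,136,0,0,-1.166,0,254,-449,136,0,0,-1.166,0,254,-449,136,0,0,-1.166,0,254,-449,136,0,0,-1.166,0,254,-449,136,0,0,-1.166,0,254,-449,136,0,0,-1.166,0,254,-449,136,0,0,-1.166,0,254,-449,136,0,0,-1.166,0,254,-449,136,0,0,-1.166,0,254,-449,136,0,0,-1.166,0,254,-449,136,0,0,-1.166,0,254,-449,136,0,0,-1.166,0]'
python3 -m jog '[0,0,0,0,0,0,0,0,0,0,0,0,0,0,0,0,0,0,0,0,0,0,0,0,0,0,0,0]'
cat > look.py <<'E'
from h import *
import sys
def look(name=None,caps=H,pads=True,cam="wrist",base=0):
    i=robot.camera_info(cam); im=robot.camera(cam)
    if name: cv2.imwrite(f"pics/{name}.png",im[:,:,::-1])
    for n in caps:
        for d in robot.pinpoint(cam,n)[:1]: print(n,"pin",round(d["score"],2),np.round(d["centre"]),np.round(onz(cam,d["centre"],base,i),1))
    if pads:
        for n in ["pad1","red_stop","black_stop"]:
            for d in robot.pinpoint(cam,n)[:4 if n=="pad1" else 1]: print(n,round(d["score"],2),np.round(d["centre"]),np.round(onz(cam,d["centre"],8,i),1))
    return i,im
E
python3 - <<'E'
from look import *
i,im=look("w0"); print(i); o=robot.get_obs(); print(o["ee_pos"],o["orientation"],o["qpos"],o["time"])
E
```

```text
time: 1.8
ee_pos: [465.0, 105.8, 342.3]
orientation: [0.0, 0.707, 0.707, 0.0]
ft_force: [0.3, 0.5, 0.1]
opening: 90.9
gripper_force: 0.0
time: 2.13
ee_pos: [463.7, 108.7, 341.0]
orientation: [-0.0, 0.707, 0.708, -0.0]
ft_force: [-0.6, 0.3, -0.1]
opening: 91.3
gripper_force: 0.0
cap_blue pin 0.76 [291.  62.] [423.6 280.1   0. ]
cap_green pin 0.56 [304. 295.] [ 440.7 -172.5    0. ]
cap_black pin 0.79 [296. 164.] [429.5 108.2   0. ]
cap_orange pin 0.61 [300. 229.] [435.2 -20.7   0. ]
pad1 0.97 [404. 156.] [623.6 124.3   8. ]
pad1 0.83 [402. 194.] [627.9  52.4   8. ]
pad1 0.49 [404. 232.] [637.1 -23.2   8. ]
red_stop 0.58 [399. 109.] [609.3 204.1   8. ]
black_stop 0.66 [403. 293.] [ 647.5 -161.1    8. ]
{'vfov': 71.26886908200453, 'cx': 315.3434283379793, 'cy': 199.6964081869626, 'distortion': array([-0.01938091,  0.        ,  0.        ,  0.        ,  0.        ]), 'position': array([465.20861867, 188.04137152, 512.46792071]), 'orientation': array([ 1.40942627e-01,  9.90017449e-01,  5.34708092e-04, -5.83218800e-04])}
[464.34060736 108.17333751 341.41735273] [5.94086461e-06 7.06794398e-01 7.07419026e-01 2.52330350e-05] [2.04743684e-01 1.05087992e-01 1.52955803e+00 1.78077328e-05
 1.50689792e+00 2.03859190e-01] 2.5333
```

View pics/w0.png

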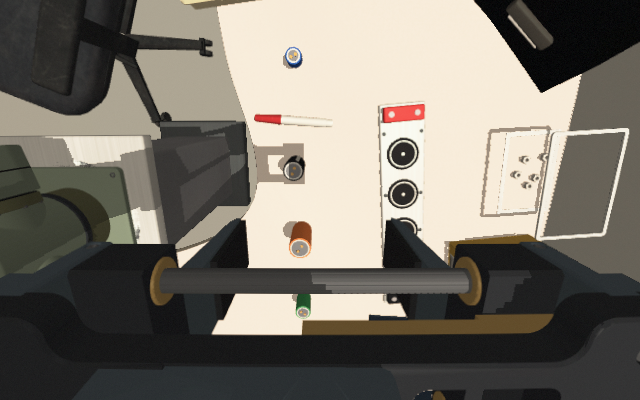

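Wrist view shows blue (293,57), black (295,168), orange (300,240), green (303,305) caps, and pads 1 and 2 at (403,153) and (402,194). I'll take two closer looks.

```bash
cat >> look.py <<'E'
def tops(cam="wrist",caps=H,base=0):
    i=robot.camera_info(cam)
    robot.camera(cam)
    for n in caps:
        t=robot.trace(cam,n)
        if not t: print(n,"none"); continue
        m=t[0]["pixels"]; best=None
        # silhouette fit: project a cylinder (convex hull of both rims) at (x,y), maximise IoU
        f=200/np.tan(np.radians(i["vfov"])/2); K=np.array([[f,0,i["cx"]],[0,f,i["cy"]],[0,0,1]])
        q=i["orientation"]; r=R.from_quat([q[1],q[2],q[3],q[0]]).inv(); a=np.linspace(0,6.283,40)
        rad={"cap_blue":13,"cap_green":15,"cap_black":17,"cap_orange":19}[n]
        def cost(p):
            P=np.concatenate([np.c_[p[0]+rad*np.cos(a),p[1]+rad*np.sin(a),0*a+z] for z in (base,base+H[n])])
            u=cv2.projectPoints(r.apply(P-i["position"]),np.zeros(3),np.zeros(3),K,np.array(i["distortion"],float))[0]
            g=np.zeros(m.shape,np.uint8); cv2.fillConvexPoly(g,cv2.convexHull((u*16).round().astype(np.int32)),1,shift=4)
            return -(g.astype(bool)&m).sum()/(g.astype(bool)|m).sum()
        ys,xs=np.nonzero(m); p0=onz(cam,[xs.mean(),ys.mean()],base+H[n]/2,i)[:2]
        from scipy.optimize import minimize
        s=minimize(cost,p0,method="Nelder-Mead",options=dict(initial_simplex=[p0,p0+[8,0],p0+[0,8]],xatol=.1,fatol=1e-4))
        print(n,"fit",np.round(s.x,1),"IoU",round(-s.fun,3),"score",round(t[0]["score"],2))
E
python3 -m jog '[36,12,-111,0,0,0,0,36,12,-111,0,0,0,0,36,12,-111,0,0,0,0,36,12,-111,0,0,0,0,36,12,-111,0,0,0,0,36,12,-111,0,0,0,0]'
python3 - <<'E'
from look import *
look("w1",caps=["cap_blue","cap_black"]); tops(caps=["cap_blue","cap_black"])
E
python3 -m jog '[0,-200,0,0,0,0,0,0,-200,0,0,0,0,0,0,-200,0,0,0,0,0,0,-200,0,0,0,0,0,0,-200,0,0,0,0,0,0,-200,0,0,0,0,0,0,-200,0,0,0,0,0,0,-200,0,0,0,0,0]'
python3 - <<'E'
from look import *
look("w2",caps=["cap_orange","cap_green"]); tops(caps=["cap_orange","cap_green"])
tops("scene"); tops("side")
E
```

```text
time: 3.03
ee_pos: [501.2, 119.9, 232.3]
orientation: [0.001, 0.707, 0.707, 0.001]
ft_force: [-0.7, -0.1, -0.6]
opening: 91.0
gripper_force: 0.0
cap_blue pin 0.76 [256.  52.] [425.7 284.6   0. ]
cap_black pin 0.73 [266. 184.] [429.4 106.3   0. ]
pad1 0.89 [397. 216.] [625.7  57.9   8. ]
pad1 0.7 [399. 172.] [623.9 125.1   8. ]
pad1 0.58 [396. 303.] [636.8 -94.5   8. ]
red_stop 0.78 [398. 120.] [615.7 197.5   8. ]
cap_blue fit [430.1 283.4] IoU 0.909 score 0.95
cap_black fit [428.7 108.1] IoU 0.946 score 0.65
time: 4.15
ee_pos: [500.4, -79.9, 230.4]
orientation: [-0.0, 0.707, 0.707, 0.0]
ft_force: [0.4, 0.4, 0.5]
opening: 91.7
gripper_force: 0.0
cap_orange pin 0.92 [270. 137.] [437.8 -25.5   0. ]
cap_green pin 0.87 [275. 234.] [ 438.2 -172.1    0. ]
pad1 0.82 [414. 135.] [638.  -21.4   8. ]
pad1 0.79 [410.  75.] [625.6  54.4   8. ]
pad1 0.57 [416.  11.] [627.1 128.9   8. ]
pad1 0.55 [410. 187.] [639.9 -95.5   8. ]
black_stop 0.74 [410. 230.] [ 645.  -162.7    8. ]
cap_orange fit [439.4 -21.1] IoU 0.929 score 0.66
cap_green fit [ 440.9 -175. ] IoU 0.893 score 0.86
cap_blue fit [427.4 283.6] IoU 0.839 score 0.43
cap_green fit [ 437.  -174.6] IoU 0.922 score 0.85
cap_black fit [427.6 111. ] IoU 0.879 score 0.57
cap_orange fit [438.1 -19.6] IoU 0.863 score 0.91
cap_blue none
cap_green fit [ 440.1 -203.7] IoU 0.6 score 0.65
cap_black fit [427.5 104. ] IoU 0.887 score 0.61
cap_orange fit [438.  -32.9] IoU 0.85 score 0.59
```

View pics/w2.png

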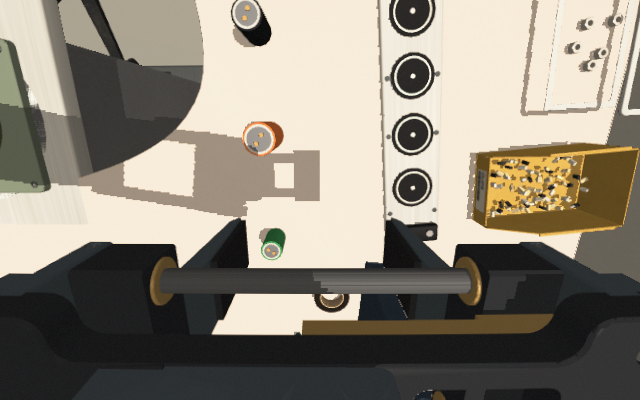

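Wrist view shows pads 1–4 at (412,11), (412,75), (412,134), (411,187), orange at (262,138), green at (273,243). Next: refine the pad centres from their white rings.

```bash
cat > pads.py <<'E'
from h import *
def pads():
    i=robot.camera_info("wrist"); im=robot.camera("wrist"); out=[]
    for d in robot.trace("wrist","pad1"):
        if d["score"]<.3: continue
        m=d["pixels"].astype(np.uint8); c=max(cv2.findContours(m,0,1)[0],key=cv2.contourArea)
        if len(c)<10: continue
        e=cv2.fitEllipse(cv2.convexHull(c)); x,y,w,h=d["box"]
        if y<2 or y+h>398: continue
        out.append((round(d["score"],2),np.round(e[0],1),np.round(e[1]),np.round(onz("wrist",e[0],10,i),1)))
    for o in sorted(out,key=lambda o:-o[3][1]): print(*o)
E
python3 -c "
from pads import *
pads()"
python3 -m jog '[40,80,0,0,0,0,0,40,80,0,0,0,0,0,40,80,0,0,0,0,0,40,80,0,0,0,0,0,40,80,0,0,0,0,0]'
python3 -c "
from look import *
from pads import *
pads()
tops(caps=['cap_black','cap_orange'])"
```

```text
0.95 [411.5   9.8] [45. 53.] [620.5 128.8  10. ]
0.84 [411.7  74.5] [44. 51.] [627.2  54.6  10. ]
0.84 [411.8 133.1] [39. 43.] [634.1 -19.9  10. ]
0.69 [412.1 186. ] [37. 39.] [641.6 -94.4  10. ]
time: 5.62
ee_pos: [540.2, -0.3, 230.1]
orientation: [-0.0, 0.707, 0.708, -0.001]
ft_force: [-0.0, 0.8, 0.5]
opening: 91.0
gripper_force: 0.0
0.67 [378.5 136.5] [40. 43.] [628.   55.5  10. ]
0.6 [380.1 189.6] [37. 40.] [635.  -19.7  10. ]
0.74 [377.4 237.1] [27. 36.] [635.9 -94.2  10. ]
cap_black fit [429.2 106.5] IoU 0.923 score 0.86
cap_orange fit [438.2 -21.3] IoU 0.92 score 0.68
```

```bash
python3 -m jog '[-111,284,-110,0,0,0,0,-111,284,-110,0,0,0,0,-111,284,-110,0,0,0,0,-111,284,-110,0,0,0,0,-111,284,-110,0,0,0,0,-111,284,-110,0,0,0,0,-111,284,-110,0,0,0,0,-111,284,-110,0,0,0,0,-111,284,-110,0,0,0,0,-111,284,-110,0,0,0,0,-111,284,-110,0,0,0,0]'
python3 -c "
from look import *
look('w3',caps=['cap_blue'],pads=False);tops(caps=['cap_blue'])
print(np.round(robot.get_obs()['ee_pos'],1))
for z in (0,30): print(onz('side',[370,292],z))"
```

```text
time: 6.78
ee_pos: [429.9, 283.1, 120.8]
orientation: [0.0, 0.707, 0.707, 0.0]
ft_force: [0.9, 0.6, 0.1]
opening: 91.3
gripper_force: 0.0
cap_blue pin 0.82 [312. 193.] [427.9 285.3   0. ]
cap_blue fit [429.4 284. ] IoU 0.864 score 0.64
[430.4 282.7 121. ]
[392.19364916 323.66540504   0.        ]
[394.48204736 357.13415639  30.        ]
```

View pics/w3.png

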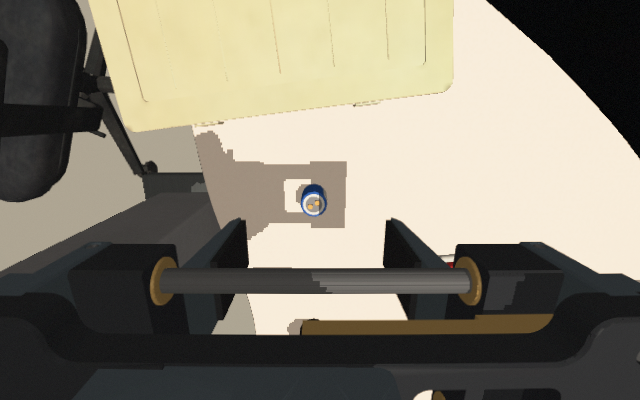

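Blue at (313,203) is centred between the fingers and the tray is clear. Descending and gripping.

```bash
python3 -m jog '[0,0,-40,0,0,0,0,0,0,-75,0,0,0,0,0,0,-100,0,0,0,0,0,0,-111,0,0,0,0,0,0,-111,0,0,0,0,0,0,-111,0,0,0,150,0,0,-111,0,0,0,255,0,0,-111,0,0,0,255,0,0,-111,0,0,0,255,0,0,-111,0,0,0,255,0,0,-111,0,0,0,255,0,0,-111,0,0,0,255]'
python3 -m jog '[0,0,0,0,0,0,255,0,0,0,0,0,0,255,0,0,0,0,0,0,255]'
```

```text
time: 7.98
ee_pos: [429.6, 283.9, 9.8]
orientation: [0.0, 0.707, 0.707, 0.0]
ft_force: [-0.2, -0.3, -0.4]
opening: 47.6
gripper_force: 0.0
time: 8.23
ee_pos: [429.5, 283.7, 9.4]
orientation: [0.0, 0.707, 0.707, -0.0]
ft_force: [-0.6, -0.2, 0.6]
opening: 27.4
gripper_force: 0.1
```

```bash
python3 -m jog '[0,0,0,0,0,0,255,0,0,0,0,0,0,255,0,0,0,0,0,0,255,0,0,20,0,0,0,255,0,0,50,0,0,0,255,0,0,85,0,0,0,255,0,0,100,0,0,0,255,0,0,100,0,0,0,255,30,-25,100,0,0,0,255,60,-50,100,0,0,0,255,90,-75,100,0,0,0,255,120,-100,100,0,0,0,255]'
python3 -m jog '[30,-24,0,0,0,0,255,55,-44,0,0,0,0,255,71,-55,0,0,0,0,255,71,-55,0,0,0,0,255,71,-55,0,0,0,0,255]'
python3 - <<'E'
from look import *
from pads import *
tops(caps=['cap_blue'],base=99.5); i,im=look('w4',caps=[],pads=False); pads(); print(np.round(robot.get_obs()['ee_pos'],1))
E
```

```text
time: 9.23
ee_pos: [549.8, 182.4, 108.1]
orientation: [-0.0, 0.707, 0.707, -0.001]
ft_force: [0.5, -0.1, 0.4]
opening: 25.2
gripper_force: 30.0
time: 9.65
ee_pos: [620.0, 127.9, 107.5]
orientation: [-0.001, 0.708, 0.706, -0.001]
ft_force: [-0.2, -0.4, -0.3]
opening: 25.3
gripper_force: 30.0
cap_blue fit [621.7 131.6] IoU 0.714 score 0.84
0.78 [316.6 200.8] [54. 56.] [621.3 129.2  10. ]
0.95 [323.9 315.4] [24. 36.] [630.   -8.5  10. ]
[619.4 129.7 109.3]
```

View pics/w4.png

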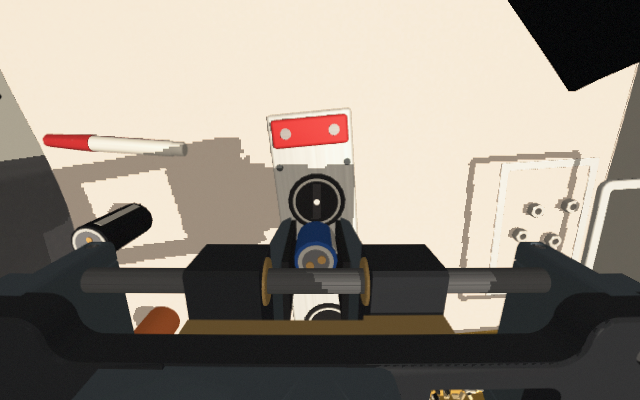

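Blue is held upright with its top at (316,260); pad1's dot is at (316,202), matching the estimate. Lowering, releasing and retreating.

```bash
python3 -m jog '[0,0,-35,0,0,0,255,0,0,-65,0,0,0,255,0,0,-80,0,0,0,255,0,0,-86,0,0,0,255,0,0,-89,0,0,0,255,0,0,-89,0,0,0,255,0,0,-89,0,0,0,255]'
python3 -m jog '[0,0,0,0,0,0,100,0,0,0,0,0,0,100,0,0,0,0,0,0,100,0,0,0,0,0,0,100,0,0,0,0,0,0,100,0,0,0,0,0,0,100,0,0,15,0,0,0,100,0,0,40,0,0,0,100,0,0,80,0,0,0,100,0,0,110,0,0,0,100]'
python3 - <<'E'
from look import *
tops(caps=['cap_blue'],base=10); print(np.round(robot.get_obs()['ee_pos'],1))
E
```

```text
time: 10.48
ee_pos: [621.4, 129.2, 21.8]
orientation: [0.001, 0.707, 0.707, 0.001]
ft_force: [0.4, 0.1, 0.6]
opening: 25.2
gripper_force: 30.0
time: 11.32
ee_pos: [620.7, 128.8, 132.4]
orientation: [0.0, 0.707, 0.707, 0.0]
ft_force: [0.2, 0.1, 0.1]
opening: 55.6
gripper_force: 0.0
cap_blue fit [623.2 129.5] IoU 0.886 score 0.58
[624.2 129.4 136.7]
```

```bash
python3 -m jog '[-181,-304,0,0,0,0,0,-181,-304,0,0,0,0,0,-181,-304,0,0,0,0,0,-181,-304,0,0,0,0,0,-181,-304,0,0,0,0,0,-181,-304,0,0,0,0,0,-181,-304,0,0,0,0,0,-181,-304,0,0,0,0,0,-181,-304,0,0,0,0,0,-181,-304,0,0,0,0,0,-181,-304,0,0,0,0,0,-181,-304,0,0,0,0,0]'
python3 - <<'E'
from look import *
tops(caps=['cap_green'],base=0); look(None,['cap_green'],False); print(np.round(robot.get_obs()['ee_pos'],1))
E
```

```text
time: 12.42
ee_pos: [439.7, -174.8, 130.1]
orientation: [-0.0, 0.707, 0.707, 0.0]
ft_force: [-0.6, -0.5, 0.4]
opening: 91.2
gripper_force: 0.0
cap_green fit [ 441.1 -176.1] IoU 0.859 score 0.91
cap_green pin 0.82 [311. 192.] [ 436.9 -173.9    0. ]
[ 440.  -174.3  130.3]
```

```bash
python3 -m jog '[0,0,-40,0,0,0,0,0,0,-75,0,0,0,0,0,0,-100,0,0,0,40,0,0,-114,0,0,0,80,0,0,-114,0,0,0,255,0,0,-114,0,0,0,255,0,0,-114,0,0,0,255,0,0,-114,0,0,0,255,0,0,-114,0,0,0,255,0,0,-114,0,0,0,255,0,0,-114,0,0,0,255,0,0,-114,0,0,0,255]'
python3 -m jog '[0,0,0,0,0,0,255,0,0,0,0,0,0,255,0,0,25,0,0,0,255,0,0,60,0,0,0,255,0,0,95,0,0,0,255,0,0,110,0,0,0,255,23,28,110,0,0,0,255,46,56,110,0,0,0,255,69,84,110,0,0,0,255,92,112,110,0,0,0,255,115,140,110,0,0,0,255,138,168,110,0,0,0,255]'
python3 -m jog '[22,28,0,0,0,0,255,40,50,0,0,0,0,255,50,62,0,0,0,0,255,50,62,0,0,0,0,255,50,62,0,0,0,0,255]'
python3 - <<'E'
from look import *
from pads import *
tops(caps=['cap_green'],base=110); look('w5',caps=[],pads=False); pads(); print(np.round(robot.get_obs()['ee_pos'],1))
E
```

```text
time: 13.62
ee_pos: [439.7, -175.4, 16.9]
orientation: [0.0, 0.707, 0.707, 0.0]
ft_force: [-0.3, -1.3, 3.4]
opening: 29.2
gripper_force: 30.0
time: 14.62
ee_pos: [578.1, -5.7, 126.0]
orientation: [-0.0, 0.707, 0.707, -0.0]
ft_force: [-0.6, -1.2, -0.3]
opening: 29.3
gripper_force: 30.0
time: 15.03
ee_pos: [627.1, 55.1, 125.5]
orientation: [-0.0, 0.707, 0.708, -0.001]
ft_force: [-0.5, -0.2, -0.8]
opening: 29.4
gripper_force: 30.0
cap_green fit [628.   62.2] IoU 0.635 score 0.93
0.91 [308.7 122.3] [57. 60.] [621.2 129.5  10. ]
0.94 [325.2 312.2] [37. 42.] [639.5 -93.8  10. ]
[626.8  53.7 126.6]
```

View pics/w5.png

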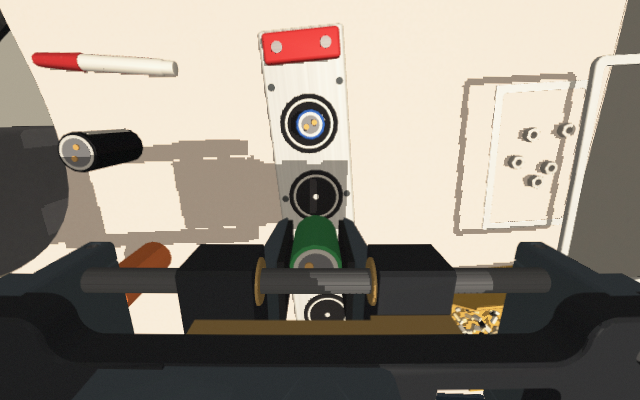

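Blue stands centred in pad1's ring at (309,123). Green is held upright over pad2's dot at (316,196). Placing it.

```bash
python3 -m jog '[0,0,-35,0,0,0,255,0,0,-70,0,0,0,255,0,0,-90,0,0,0,255,0,0,-96,0,0,0,255,0,0,-99,0,0,0,255,0,0,-99,0,0,0,255,0,0,-99,0,0,0,255]'
python3 -m jog '[0,0,0,0,0,0,90,0,0,0,0,0,0,90,0,0,0,0,0,0,90,0,0,0,0,0,0,90,0,0,0,0,0,0,90,0,0,0,0,0,0,90,0,0,15,0,0,0,90,0,0,40,0,0,0,90,0,0,80,0,0,0,90,0,0,114,0,0,0,90]'
python3 -m jog '[-30,8,0,0,0,0,0,-65,18,0,0,0,0,0,-100,27,0,0,0,0,0,-135,36,0,0,0,0,0,-170,45,0,0,0,0,0,-199,53,0,0,0,0,0,-199,53,0,0,0,0,0,-199,53,0,0,0,0,0,-199,53,0,0,0,0,0]'
python3 - <<'E'
from look import *
tops(caps=['cap_black']); look(None,['cap_black'],False); print(np.round(robot.get_obs()['ee_pos'],1))
tops('scene',['cap_green','cap_blue'],10)
E
```

```text
time: 15.87
ee_pos: [628.7, 54.5, 28.8]
orientation: [0.001, 0.707, 0.707, 0.001]
ft_force: [0.5, -0.4, -0.6]
opening: 29.3
gripper_force: 30.0
time: 16.7
ee_pos: [627.2, 54.7, 142.6]
orientation: [-0.0, 0.707, 0.707, -0.0]
ft_force: [1.1, 0.2, 0.2]
opening: 59.3
gripper_force: 0.0
time: 17.45
ee_pos: [429.7, 107.9, 142.0]
orientation: [0.001, 0.707, 0.707, 0.001]
ft_force: [0.2, -0.5, 0.1]
opening: 91.1
gripper_force: 0.0
cap_black fit [428.9 109. ] IoU 0.93 score 0.57
cap_black pin 0.6 [313. 191.] [428.7 106.8   0. ]
[429.7 107.5 141.3]
cap_green fit [631.9  56.7] IoU 0.858 score 0.65
cap_blue fit [624.7 131.2] IoU 0.839 score 0.47
```

```bash
python3 -m jog '[0,0,-40,0,0,0,0,0,0,-75,0,0,0,0,0,0,-100,0,0,0,40,0,0,-111,0,0,0,80,0,0,-111,0,0,0,255,0,0,-111,0,0,0,255,0,0,-111,0,0,0,255,0,0,-111,0,0,0,255,0,0,-111,0,0,0,255,0,0,-111,0,0,0,255,0,0,-111,0,0,0,255,0,0,-111,0,0,0,255]'
python3 -m jog '[0,0,0,0,0,0,255,0,0,25,0,0,0,255,0,0,60,0,0,0,255,0,0,90,0,0,0,255,0,0,100,0,0,0,255,30,-19,100,0,0,0,255,60,-37,100,0,0,0,255,90,-56,100,0,0,0,255,120,-75,100,0,0,0,255,150,-93,100,0,0,0,255,180,-112,100,0,0,0,255,200,-124,100,0,0,0,255]'
python3 -m jog '[5,-4,0,0,0,0,255,5,-4,0,0,0,0,255,5,-4,0,0,0,0,255]'
python3 - <<'E'
from look import *
from pads import *
look('w6',caps=[],pads=False); pads(); print(np.round(robot.get_obs()['ee_pos'],1))
E
```

```text
time: 18.8
ee_pos: [428.7, 107.8, 30.9]
orientation: [0.0, 0.707, 0.707, 0.0]
ft_force: [-1.1, 0.2, 3.1]
opening: 32.2
gripper_force: 30.0
time: 19.8
ee_pos: [631.0, -18.3, 129.8]
orientation: [0.001, 0.707, 0.707, 0.0]
ft_force: [0.8, 0.1, -0.5]
opening: 32.2
gripper_force: 30.0
time: 20.05
ee_pos: [632.3, -20.0, 129.7]
orientation: [-0.001, 0.707, 0.707, -0.001]
ft_force: [0.4, 0.2, -1.7]
opening: 32.1
gripper_force: 30.0
0.74 [303.   42.3] [62. 68.] [621.5 129.2  10. ]
0.71 [310.2 123.8] [57. 59.] [627.8  54.9  10. ]
[632.2 -19.4 130.5]
```

View pics/w6.png

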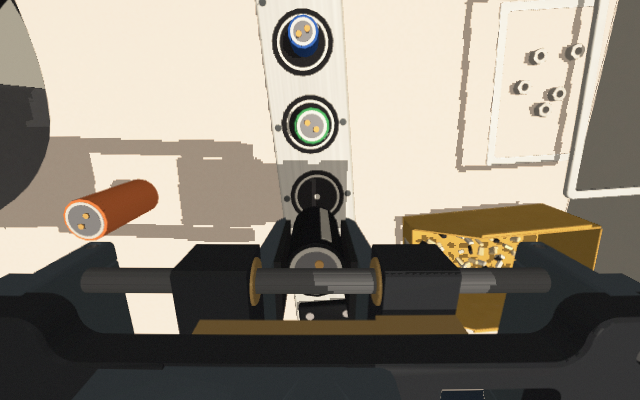

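Green is centred on pad2 (310,124). Black is held upright over pad3 (317,196) and needs about +2 mm in x.

```bash
python3 -m jog '[2,0,-35,0,0,0,255,2,0,-65,0,0,0,255,2,0,-80,0,0,0,255,2,0,-86,0,0,0,255,2,0,-89,0,0,0,255,2,0,-89,0,0,0,255,2,0,-89,0,0,0,255]'
python3 -m jog '[0,0,0,0,0,0,85,0,0,0,0,0,0,85,0,0,0,0,0,0,85,0,0,0,0,0,0,85,0,0,0,0,0,0,85,0,0,0,0,0,0,85,0,0,15,0,0,0,85,0,0,40,0,0,0,85,0,0,80,0,0,0,85,0,0,110,0,0,0,85]'
python3 -m jog '[-30,0,0,0,0,0,0,-65,0,0,0,0,0,0,-100,0,0,0,0,0,0,-135,0,0,0,0,0,0,-170,0,0,0,0,0,0,-196,-1,0,0,0,0,0,-196,-1,0,0,0,0,0,-196,-1,0,0,0,0,0,-196,-1,0,0,0,0,0]'
python3 - <<'E'
from look import *
tops(caps=['cap_orange']); look(None,['cap_orange'],False); print(np.round(robot.get_obs()['ee_pos'],1))
tops('scene',['cap_green','cap_blue','cap_black'],10)
E
```

```text
time: 20.78
ee_pos: [636.6, -20.1, 43.0]
orientation: [0.001, 0.707, 0.707, 0.001]
ft_force: [0.2, 0.3, -0.9]
opening: 32.6
gripper_force: 30.0
time: 21.62
ee_pos: [635.7, -20.3, 153.4]
orientation: [0.0, 0.707, 0.707, 0.0]
ft_force: [0.1, -0.3, 0.8]
opening: 60.8
gripper_force: 0.0
time: 22.37
ee_pos: [440.7, -21.3, 152.0]
orientation: [0.001, 0.707, 0.707, 0.001]
ft_force: [0.5, -1.2, -0.4]
opening: 91.0
gripper_force: 0.0
cap_orange fit [438.3 -20.6] IoU 0.913 score 0.82
cap_orange pin 0.56 [308. 190.] [434.  -23.6   0. ]
[440.6 -21.3 151.3]
cap_green fit [631.5  56.4] IoU 0.861 score 0.84
cap_blue fit [625.3 132.1] IoU 0.806 score 0.48
cap_black fit [640.3 -17.9] IoU 0.895 score 0.77
```

```bash
python3 -m jog '[-2,0,-40,0,0,0,0,-2,0,-75,0,0,0,0,-2,0,-98,0,0,0,40,-2,0,-106,0,0,0,70,-2,0,-106,0,0,0,255,-2,0,-106,0,0,0,255,-2,0,-106,0,0,0,255,-2,0,-106,0,0,0,255,-2,0,-106,0,0,0,255,-2,0,-106,0,0,0,255,-2,0,-106,0,0,0,255,-2,0,-106,0,0,0,255]'
python3 -m jog '[0,0,0,0,0,0,255,0,0,25,0,0,0,255,0,0,60,0,0,0,255,0,0,90,0,0,0,255,0,0,105,0,0,0,255,0,0,105,0,0,0,255,35,-13,105,0,0,0,255,70,-25,105,0,0,0,255,105,-38,105,0,0,0,255,140,-51,105,0,0,0,255,175,-63,105,0,0,0,255,200,-73,105,0,0,0,255]'
python3 -m jog '[3,0,0,0,0,0,255,3,0,0,0,0,0,255,3,0,0,0,0,0,255,3,0,0,0,0,0,255]'
python3 - <<'E'
from look import *
from pads import *
look('w7',caps=[],pads=False); pads(); print(np.round(robot.get_obs()['ee_pos'],1)); tops(caps=['cap_black','cap_green'],base=10)
E
```

```text
time: 23.77
ee_pos: [437.8, -21.3, 46.0]
orientation: [0.0, 0.707, 0.707, 0.0]
ft_force: [-1.6, -0.9, 5.0]
opening: 36.4
gripper_force: 29.9
time: 24.77
ee_pos: [639.4, -95.1, 147.5]
orientation: [-0.001, 0.707, 0.707, -0.001]
ft_force: [0.2, 0.3, -1.5]
opening: 36.3
gripper_force: 29.9
time: 25.1
ee_pos: [638.8, -93.7, 149.3]
orientation: [-0.001, 0.707, 0.707, -0.001]
ft_force: [1.2, 0.6, -2.4]
opening: 36.0
gripper_force: 29.9
0.56 [303.3  48.6] [58. 62.] [627.9  54.   10. ]
0.71 [311.  123.9] [52. 55.] [635.3 -19.7  10. ]
0.92 [317.1 190.6] [46. 49.] [642.  -93.9  10. ]
[639.6 -93.8 150.6]
cap_black none
cap_green fit [630.1  53.2] IoU 0.908 score 0.74
```

View pics/w7.png

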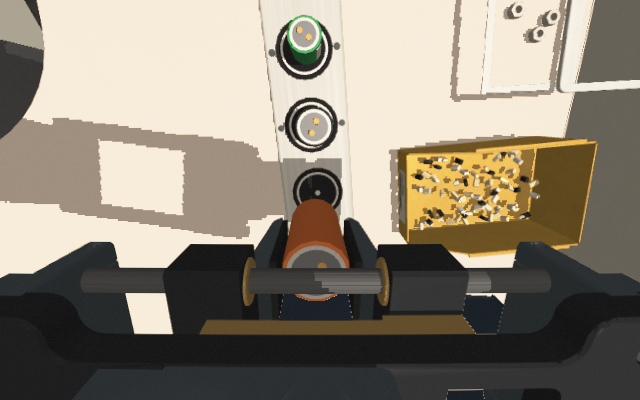

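Black stands on pad3 with its top at (315,125), about 4 mm toward +x, which is within tolerance. Orange is held over pad4 (317,191).

```bash
python3 -m jog '[1,0,-35,0,0,0,255,1,0,-65,0,0,0,255,1,0,-84,0,0,0,255,1,0,-91,0,0,0,255,1,0,-94,0,0,0,255,1,0,-94,0,0,0,255,1,0,-94,0,0,0,255,1,0,-94,0,0,0,255,1,0,-94,0,0,0,255]'
```

```text
time: 26.15
ee_pos: [642.4, -94.4, 57.5]
orientation: [0.001, 0.707, 0.707, 0.001]
ft_force: [0.3, -0.3, -1.8]
opening: 36.7
gripper_force: 30.0
```

```bash
python3 -m jog '[0,0,-1,0,0,0,255,0,0,-1,0,0,0,255,0,0,-1,0,0,0,80,0,0,-1,0,0,0,80,0,0,-1,0,0,0,80,0,0,-1,0,0,0,80,0,0,-1,0,0,0,80,0,0,-1,0,0,0,80,0,0,15,0,0,0,80,0,0,50,0,0,0,80,0,0,90,0,0,0,80,0,0,130,0,0,0,80]'
python3 -m jog '[-30,0,20,0,0,0,80,-60,0,20,0,0,0,80,-90,-30,20,0,0,0,80,-90,-60,20,0,0,0,80,-90,-60,20,0,0,0,80,-90,-60,20,0,0,0,80]'
python3 - <<'E'
from look import *
from pads import *
look('w8',caps=[],pads=False); pads(); print(np.round(robot.get_obs()['ee_pos'],1)); tops(caps=H,base=10)
cv2.imwrite('pics/s8.png',robot.camera('scene')[100:300,200:520,::-1].repeat(2,0).repeat(2,1))
tops('scene',H,10)
E
```

```text
time: 27.15
ee_pos: [640.9, -94.1, 187.2]
orientation: [-0.001, 0.707, 0.707, -0.001]
ft_force: [0.7, -0.1, -0.4]
opening: 62.5
gripper_force: 0.0
time: 27.65
ee_pos: [551.3, -155.3, 206.8]
orientation: [0.0, 0.708, 0.706, 0.0]
ft_force: [-0.3, -0.0, 0.6]
opening: 62.8
gripper_force: 0.0
0.95 [381.8  72.5] [45. 52.] [634.3 -20.7  10. ]
0.72 [383.6 134.2] [43. 46.] [641.1 -94.3  10. ]
[ 551.9 -153.6  206.3]
cap_blue none
cap_green fit [630.3  56.2] IoU 0.951 score 0.61
cap_black fit [637.4 -20.9] IoU 0.939 score 0.7
cap_orange fit [642. -95.] IoU 0.92 score 0.91
cap_blue fit [623.1 133.1] IoU 0.78 score 0.46
cap_green fit [630.4  57.7] IoU 0.895 score 0.6
cap_black fit [638.1 -17.8] IoU 0.886 score 0.59
cap_orange fit [643.7 -92.3] IoU 0.901 score 0.71
```

View pics/w8.png

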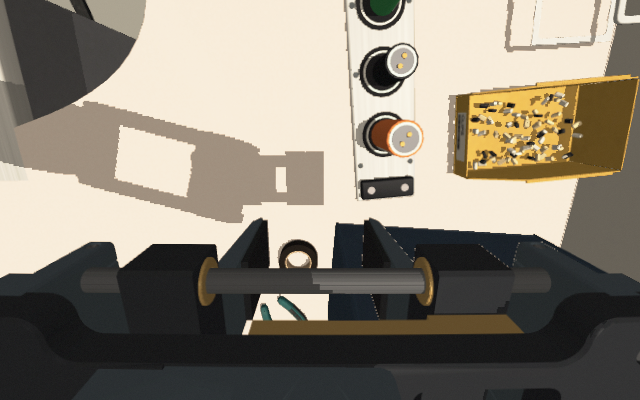

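View pics/s8.png

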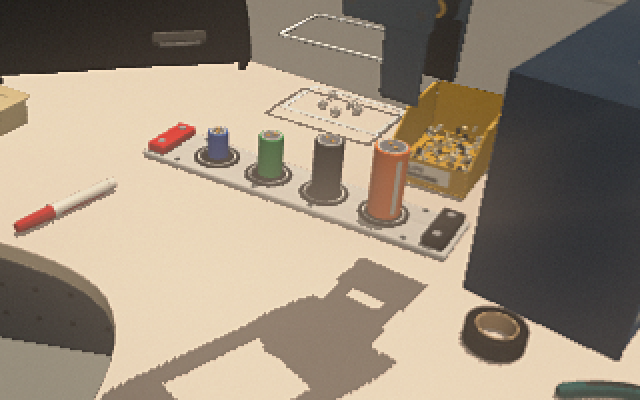

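All four capacitors stand upright and centred on their pads. In the scene crop the order from red to black is blue (217,145), green (271,155), black (328,168), orange (388,182). Offsets are at most about 4 mm and the gripper is clear.

```bash
python3 -c "
from cell import robot
print(robot.job_done())"
```

```text
the job is handed in; nothing more can be done
None
```

I placed and released blue, green, black and orange on pads 1 to 4, running from the red stop to the black one. The last pictures show all four upright, with offsets of about 4 mm or less, and the job was handed in at about 29 s; the hand-in gave no verdict.

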